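Twist-lock an award onto its plinth

TASK

Put the arched award with the T-shaped metal foot onto the plinth with the oblong slot: push its foot down through the slot against the spring until the round collar meets the plinth, then turn the award a quarter turn so that it locks and stands square to the plinth, and let go. Leave the round medallion award where it stands.

Things in the scene. Friction and masses are not known exactly. Their poses are not given: they have to be found in the camera images.
- award_mid (a point): Middle of the award's arched dark wooden plaque with brass disc: 18 mm thick (x), 58 wide (y), top 37 mm above. Collar below: 76 mm diameter, 8 thick, underside 45 mm below this point; then a 26 mm round stem 16 long; then the foot bar 60 long (y), 26 wide, 12 high, underside 73 mm below; stands loose on it. 0.25 kg. Both faces alike, either way round will do.
- slot_mouth (a point): Slot centre on the top of the fixed wooden, steel-topped plinth (120 mm square, 50 high). Slot 74 mm along x (plinth front to back), 36 along y, edges chamfered 5, through the 12 mm top into a wide hollow. Foot bar enters with its length along x; at home award_mid is 45 mm above. Turn either way, no stops: bar ends up along y, plaque facing x. The like plinth with a round hole is not wanted.
- springplate (a joint): Sprung plate in the hollow under the slot, m pushed down: 0 when free, its face 14 mm below the plinth's top; about 4.5 N starts it, about 10 N holds it at 0.014, where the award's collar meets the plinth. On release a locked award rises 4 mm until the bar bears under the top; one not turned rises 14 mm.
- medallion_mid (a point): Middle of the round disc (64 mm diameter, 18 thick along x) of the other award, same materials, standing loose on a flat wooden block 56 x 76 x 22 mm; disc middle 68 mm above the desk, height 100 mm. Not to be disturbed.
Not all that is in view belongs to the job. Leave any blue, pink or turquoise look-alike of the part that bears award_mid alone.

How it is judged:
By the outcome, as a careful person would: the job done as asked, in the order asked, and still so for the second after the job is handed in, with the robot touching nothing.
It also fails if it takes over 42 s, if anything falls off the work surface, if the arm or the gripper's body presses on something with over 40 N, if the wrist force passes 120 N, or if a joint passes its speed limit or range.

ROBOT

A 7-joint arm with a two-finger parallel gripper is mounted at the origin on the work surface. World frame = base frame: x ahead of the robot, y to its left, z up, the work surface at z = 0. Lengths are in m, angles in rad, forces in N, time in s.
With the tool pointing down it reaches from about 0.425 to 0.925 m from the base axis. Payload 6.8 kg.
Tool frame: the origin (TCP) lies midway between the tips of the shut fingers; the grasp point (between the pads) lies 19 mm behind it; z points along the fingers, y is the line along which they close (so a half turn about z gives the same grasp; the last joint's range is limited). The gripper opens to 85 mm and grips with 20 to 120 N. Pads are 22 mm wide; open, the fingers measure 114 mm over their backs; the gripper's body (76 mm by 85 mm) begins 54 mm behind the grasp point. The pads swing forward as they close: fully open they stand 13 mm farther back than shut.
Start: joints at [-1.423, 0.477, 0.022, 1.555, -0.011, 1.109, -0.083], TCP at [0.171, 0.653, 0.231] pointing down, gripper open.
Joint ranges: [-2.96, 2.96], [-0.34, 2.1], [-1.41, 1.46], [0.24, 2.44], [-1.37, 4.51], [0.17, 1.92], [-2.96, 2.96]. Speed limits (rad/s): [2.39, 2.39, 3.14, 3.14, 3.14, 3.14, 3.14].

INTERFACE

Orientations are given as a rotation vector (axis times angle).
In Python, from bench import r gives the robot as it stands. The module is installed in compiled form; this text tells all that it offers.
- The arm moves only by the tool apply_moves, never from a script. Its argument "rows" is a list of rows, each a list of 6 numbers: the shift along the tool's x, y, z scaled (see below), then the turn, a rotation vector about the tool's x, y, z scaled (see below). A call has 1 to 5 rows; each row is the pose to reach, as a shift and turn from the pose commanded when the call began, along the tool's axes at that moment; what a row does not reach only later rows make up. The controller multiplies each number of a shift by 0.25 m and each number of a turn by 90 degrees. A row lasts 1/8 s, in which the tool goes at most 62.5 mm and 10.7 degrees, less where a joint would pass 70% of its speed; a pose out of reach is approached as far as the arm can. A call with a number of a shift or a turn outside -1 to 1 is refused whole. A call with a gripper value outside its range is refused whole. "claw" is the opening, from 0 (shut) to 1 (fully open), set as the call begins (left out, the last holds). The fingers move at their own pace and stop on an object; "newtons" is the grip in N (left out, the last holds). Time passes only in rows, so rows that repeat a pose let the fingers close. It gives the time, the measured TCP pose, the force, the opening and the grip force at its end, in the units of the state.
- r.get_obs(): the state, without advancing time (a new reading comes with each control period).
- r.grab_frame(name): name is "scene" or "top" or "wrist"; returns a dict with "pixels" (480x640x3 uint8, red, green, blue), "intrinsics" (3x3 intrinsics, pixels), "dist" ([k1, k2, p1, p2, k3] as OpenCV has them; the pictures are not rectified), "eye" and "attitude" of the camera in the world. Camera axes: x right, y up, looking along -z (the intrinsics and any distortion apply to the point x, -y, -z); pixel columns grow to the right and rows downward; lengths in m; the calibration is good to about 2 mm. A picture is of the moment at which its call begins. There is no depth.
- r.hand_in(): hands the job in; it is judged then, once.
Trained networks look in a picture, given as the dict that the camera call returned (one of the last four; its "shot" number tells which), for a name from the list of things; names that differ only in an ending like _2 or _b are one class to them, and where a whole thing is asked for, a point or a joint stands for the part that bears it (a point fixed in the world has none). Each returns a list of dicts, best first, with "conf" (0 to 1); they miss things now and then, are a little off and sometimes report something else, mostly with a low value. They report only what shows in the picture. A call takes as long as a camera call. They do not tell look-alikes from the thing itself.
- r.search_frame(picture, thing): "rect" ([left, top, width, height] in pixels, round what is visible of it).
- r.outline_of(picture, thing): "pixels" (480x640 bool, what is visible of it) and "rect" ([left, top, width, height] in pixels, round what is visible of it).
- r.landmark_of(picture, thing): "point" ([column, row] in pixels: a listed point, or the origin of a listed thing).
The state is a dict: "clock": time; "joints": joint angles; "qvel": joint speeds; "tau": joint torques, N m; "tcp_pos": TCP position; "orientation": TCP orientation; "contact_force": force on the tool from outside, world axes, zero at the start; "moment": the same for the moment, N m; "grip_width": finger opening in m; "gripper_force": force on a finger pad.
Only numpy, scipy, OpenCV 4.12 (cv2) and the standard library are available. Lean on these libraries where they do the work, as an engineer would, in place of code of your own. Each camera call takes 0.05 s, during which the arm holds its last target. There are 200 camera calls.

## Working session

There is one attempt and no reset: what is moved stays moved. The work goes in short steps, Python scripts to look and compute and a tool call to move; the robot and the scene stay as the last step left them, time stands still between calls to the robot, and variables do not carry over. Pictures are saved under pics/ and viewed, at most 13 in all, crops included, and the job is handed in when it is done.

Besides the shell and the picture viewer there is one more tool, called after "Call:" as name(argument=value, ...), one argument or row to a line, values as JSON. apply_moves: Moves the arm, as the interface text tells. Its arguments: {"type":"object","properties":{"rows":{"type":"array","items":{"type":"array","items":{"type":"number"}}},"claw":{"type":"number"},"newtons":{"type":"number"}},"required":["rows"]}

```bash
mkdir -p pics; cat > h.py <<'E'
import numpy as np, cv2
from scipy.spatial.transform import Rotation as R
from bench import r
def att(c):
    a=np.array(c["attitude"],float)
    return a if a.shape==(3,3) else (R.from_rotvec(a).as_matrix() if a.size==3 else R.from_quat(a).as_matrix())
def ray(c,p):
    u=cv2.undistortPoints(np.array([[p]],float),np.array(c["intrinsics"]),np.array(c["dist"])).ravel()
    d=att(c)@np.array([u[0],-u[1],-1.0]); return np.array(c["eye"]),d
def atz(c,p,z):
    e,d=ray(c,p); return e+d*(z-e[2])/d[2]
def tri(obs):
    A=np.zeros((3,3));b=np.zeros(3)
    for c,p in obs:
        e,d=ray(c,p);d=d/np.linalg.norm(d);P=np.eye(3)-np.outer(d,d);A+=P;b+=P@e
    x=np.linalg.solve(A,b)
    return x,[float(np.linalg.norm(np.cross(x-e,d/np.linalg.norm(d)))) for e,d in [ray(c,p) for c,p in obs]]
def proj(c,X):
    q=att(c).T@(np.array(X,float)-np.array(c["eye"])); q=np.array([q[0],-q[1],-q[2]])
    return cv2.projectPoints(q[None],np.zeros(3),np.zeros(3),np.array(c["intrinsics"]),np.array(c["dist"]))[0].ravel()
def save(c,n,crop=None,s=1):
    im=c["pixels"][:,:,::-1]
    if crop: x,y,w,h=crop; im=im[y:y+h,x:x+w]
    cv2.imwrite("pics/"+n,cv2.resize(im,None,fx=s,fy=s,interpolation=cv2.INTER_CUBIC))
E
python3 - <<'E'
from h import *
o=r.get_obs();print(o)
ims=[]
for n in("scene","top"):
    c=r.grab_frame(n);print(n,np.array(c["attitude"]).shape,c["eye"],att(c).round(2).tolist());ims.append(c["pixels"])
    for t in("award_mid","slot_mouth","medallion_mid","springplate"):
        print(t,[(np.round(k["point"],1).tolist(),round(k["conf"],2),atz(c,k["point"],{"award_mid":.073,"slot_mouth":.05,"medallion_mid":.068}.get(t,.04)).round(3).tolist()) for k in r.landmark_of(c,t)])
    save(c,n+"0.png")
E
```

```text
{'clock': 0.0, 'joints': array([-1.42310382,  0.47779149,  0.02235987,  1.55645786, -0.01151186,
        1.10929417, -0.08312305]), 'qvel': array([-0.00196904, -0.0001248 , -0.00072872,  0.00012173,  0.00051038,
        0.00083422, -0.00107115]), 'tau': array([-4.50796433e-04, -5.96455586e+01,  1.60763439e+00, -2.81189060e+01,
        1.24753907e-02,  9.52688337e-03,  3.06580012e-05]), 'tcp_pos': array([0.17065644, 0.65245709, 0.23032917]), 'orientation': array([-4.00729118e-01, -3.11582911e+00,  2.85842936e-03]), 'contact_force': array([ 0.64918212, -0.42709367,  0.18099641]), 'moment': array([-0.00261752,  0.04844988, -0.0076545 ]), 'gripper_force': 0.0, 'grip_width': 0.08577083699733302}
scene (3,) [ 1.53441687 -0.10053625  0.67972163] [[0.08, -0.51, 0.86], [1.0, 0.03, -0.07], [0.02, 0.86, 0.51]]
award_mid [([247.0, 321.0], 0.93, [0.792, -0.157, 0.073]), ([198.3, 198.5], 0.92, [0.287, -0.301, 0.073]), ([239.8, 203.1], 0.83, [0.318, -0.192, 0.073]), ([263.4, 230.3], 0.72, [0.463, -0.131, 0.073]), ([316.3, 207.9], 0.57, [0.354, 0.002, 0.073])]
slot_mouth [([430.2, 268.6], 0.72, [0.609, 0.231, 0.05])]
medallion_mid [([382.4, 224.8], 0.6, [0.441, 0.156, 0.068])]Traceback (most recent call last):
  File "<stdin>", line 7, in <module>
ValueError: it knows: award_mid, medallion_mid, slot_mouth
```

```bash
python3 - <<'E'
from h import *
ims=[]
for n in("scene","top"):
    c=r.grab_frame(n);ims.append(c["pixels"][:,:,::-1])
    if n=="scene": save(c,"scene0.png")
    else:
      print(c["eye"])
      for t in("award_mid","slot_mouth","medallion_mid"):
        print(t,[(np.round(k["point"],1).tolist(),round(k["conf"],2),atz(c,k["point"],{"award_mid":.073,"slot_mouth":.05,"medallion_mid":.068}[t]).round(3).tolist()) for k in r.landmark_of(c,t)])
      save(c,"top0.png")
E
```

```text
[ 0.31807284 -0.01487744  1.35654774]
award_mid [([392.1, 338.2], 0.94, [0.32, -0.192, 0.073]), ([441.1, 352.2], 0.85, [0.291, -0.303, 0.073]), ([367.1, 286.4], 0.67, [0.436, -0.135, 0.073]), ([309.7, 315.6], 0.61, [0.366, -0.003, 0.073])]
slot_mouth [([214.3, 213.9], 0.94, [0.606, 0.233, 0.05])]
medallion_mid [([247.0, 283.1], 0.58, [0.438, 0.144, 0.068])]
```

View pics/scene0.png

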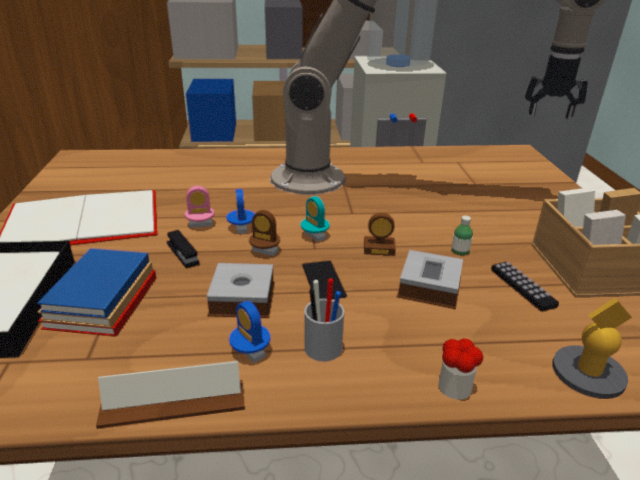

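View pics/top0.png

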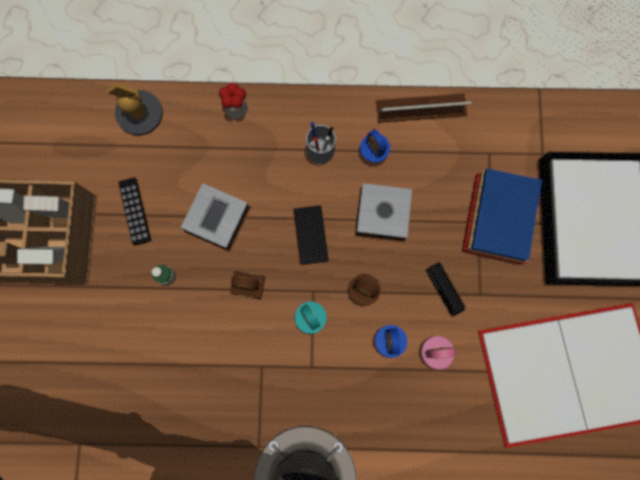

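The scene shows the brown award at scene (263,230) / top (366,287). Things that could be mistaken for it: blue (247,321) and (239,203), pink (198,198), teal (316,208), and the medallion on its block at (381,225). I choose the dark wooden one with the round collar. The slotted plinth is at scene (431,270) / top (214,214), and the round-hole plinth at (241,282) isn't wanted.

```bash
python3 - <<'E'
from h import *
s=r.grab_frame("scene");t=r.grab_frame("top")
L=lambda c,n:[np.array(k["point"]) for k in r.landmark_of(c,n)]
near=lambda l,p:min(l,key=lambda q:np.linalg.norm(q-p))
for n,ps,pt in(("award_mid",(263,230),(367,287)),("slot_mouth",(430,268),(214,214)),("medallion_mid",(382,225),(247,283))):
    a,b=near(L(s,n),ps),near(L(t,n),pt);print(n,a,b,tri([(s,a),(t,b)]))
def cr(c,x,y,w,h,s):return cv2.resize(c["pixels"][y:y+h,x:x+w,::-1],(400,300),interpolation=cv2.INTER_CUBIC)
cv2.imwrite("pics/c1.png",np.vstack([np.hstack([cr(s,225,195,80,60,5),cr(t,326,257,80,60,5)]),np.hstack([cr(s,391,240,80,60,5),cr(t,174,184,80,60,5)])]))
E
```

```text
award_mid [265. 228.] [361.9 289.6] (array([ 0.42976052, -0.12593343,  0.06035213]), [0.001854889675993509, 0.0018548896759935278])
slot_mouth [429.5 265.2] [215. 212.] (array([0.60828701, 0.22902329, 0.05883695]), [0.0008575595197346831, 0.0008575595197346836])
medallion_mid [381.4 222.6] [246.  284.7] (array([0.43506733, 0.1501509 , 0.07075348]), [0.003935534229662741, 0.003935534229662786])
```

View pics/c1.png

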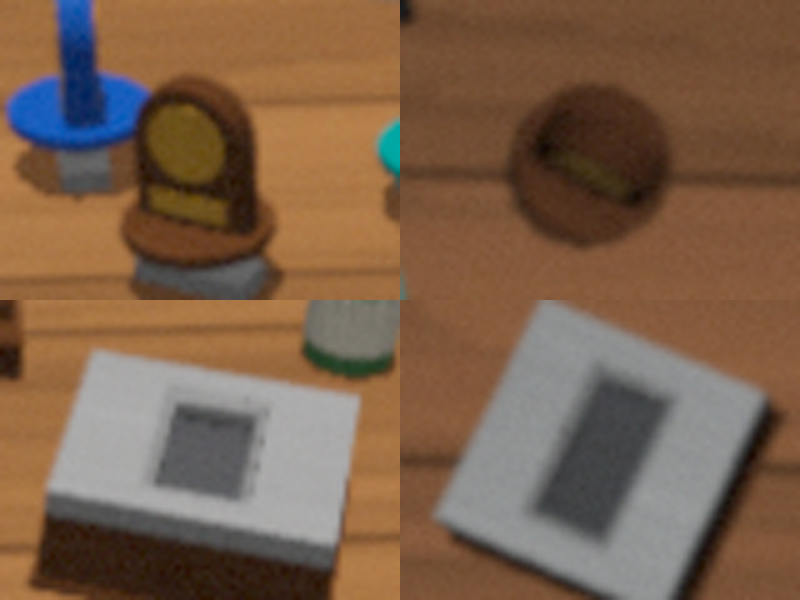

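The crop confirms it: dark wooden arched plaque with brass disc, round collar and grey T foot; the plinth has an oblong slot. Next I'll get the yaws and the collar centre in the top view.

```bash
python3 - <<'E'
from h import *
t=r.grab_frame("top");s=r.grab_frame("scene")
print("collar",atz(t,(364,290),.036),"scene collar",atz(s,(225+197/5,195+228/5),.036))
print("plaque dir",np.degrees(np.arctan2(*(lambda d:(-d[0],d[1]))(atz(t,(354.5,287),.05)-atz(t,(373,297),.05)))))
# slot
q=[(174+(x-400)/5,184+(y-300)/5) for x,y in((603,378),(668,400),(603,540),(537,515))]
P=[atz(t,p,.05) for p in q];print("slot",np.round(P,4).tolist(),np.mean(P,0),[np.linalg.norm(P[i]-P[(i+1)%4]).round(4) for i in range(4)])
d=P[0]+P[1]-P[2]-P[3];print("slot yaw",np.degrees(np.arctan2(d[1],d[0])))
o=r.get_obs();M=R.from_rotvec(o["orientation"]).as_matrix();print(M.round(3))
w=r.grab_frame("wrist");print(w["eye"],att(w).round(2).tolist(),w["intrinsics"])
# target: above award, tool y along award x (yaw -27)
E
```

```text
collar [ 0.43104579 -0.13113215  0.036     ] scene collar [ 0.44780082 -0.12991623  0.036     ]
plaque dir -27.280617748495143
slot [[0.6413, 0.2342, 0.05], [0.631, 0.2021, 0.05], [0.5613, 0.2298, 0.05], [0.5728, 0.2622, 0.05]] [0.60158564 0.2320783  0.05      ] [np.float64(0.0337), np.float64(0.0751), np.float64(0.0343), np.float64(0.074)]
slot yaw -21.94353720854701
[[-0.967  0.253 -0.   ]
 [ 0.253  0.967 -0.   ]
 [ 0.    -0.    -1.   ]]
[0.09763861 0.67274944 0.37386589] [[0.25, -0.92, -0.29], [0.97, 0.24, 0.08], [-0.0, -0.3, 0.95]] [[403.33462158   0.         318.58274006]
 [  0.         403.33462158 237.4321649 ]
 [  0.           0.           1.        ]]
```

```bash
cat >> h.py <<'E'
def yawmat(deg): # tool down, tool y at yaw deg
    y=np.array([np.cos(np.radians(deg)),np.sin(np.radians(deg)),0]);z=np.array([0,0,-1.]);return np.column_stack([np.cross(y,z),y,z])
def row(p0,M0,p1,M1):
    return np.round(np.r_[M0.T@(np.array(p1)-p0)/.25,R.from_matrix(M0.T@M1).as_rotvec()/(np.pi/2)],4).tolist()
def chain(wps,start=None):
    if start is None:
        o=r.get_obs();p,M=o["tcp_pos"],R.from_rotvec(o["orientation"]).as_matrix()
    else:p,M=np.array(start[0]),yawmat(start[1])
    for q,yw in wps:
        print(row(p,M,q,yawmat(yw)));p,M=np.array(q),yawmat(yw)
E
python3 - <<'E'
from h import *
chain([((.4,.44,.25),41),((.55,.16,.25),7),((.44,-.13,.25),-27)])
E
```

```text
[-1.1026, -0.5924, -0.0748, 0.0, -0.0, 0.3816]
[-1.2389, -0.282, 0.0, 0.0, 0.0, 0.3778]
[-1.0977, -0.5781, 0.0, 0.0, 0.0, 0.3778]
```

Call:
apply_moves(
  rows=[
    [-1.0, -0.5, -0.08, 0, 0, 0.38],
    [-1.0, -0.5, -0.08, 0, 0, 0.38],
    [-1.0, -0.5, -0.08, 0, 0, 0.38],
    [-1.0, -0.5, -0.08, 0, 0, 0.38],
    [-1.0, -0.5, -0.08, 0, 0, 0.38],
  ],
  claw=1,
)

```text
clock: 1.62
tcp_pos: [0.3846, 0.4655, 0.252]
orientation: [1.307, 2.855, 0.001]
contact_force: [-0.3, -0.4, -1.3]
grip_width: 0.0854
gripper_force: 0.0
```

Call:
apply_moves(
  rows=[
    [-1.0, -0.25, 0, 0, 0, 0.38],
    [-1.0, -0.25, 0, 0, 0, 0.38],
    [-1.0, -0.25, 0, 0, 0, 0.38],
    [-1.0, -0.25, 0, 0, 0, 0.38],
    [-1.0, -0.25, 0, 0, 0, 0.38],
  ],
)

```text
clock: 2.25
tcp_pos: [0.5008, 0.234, 0.2519]
orientation: [2.092, 2.341, 0.0]
contact_force: [-0.0, 0.6, -0.2]
grip_width: 0.0853
gripper_force: 0.0
```

```bash
python3 - <<'E'
from h import *
chain([((.47,-.11,.25),-27)])
E
```

```text
[-1.3534, -0.2766, 0.0088, 0.0011, 0.0005, 0.3716]
```

Call:
apply_moves(
  rows=[
    [-1.0, -0.2, 0, 0, 0, 0.37],
    [-1.0, -0.2, 0, 0, 0, 0.37],
    [-1.0, -0.2, 0, 0, 0, 0.37],
    [-1.0, -0.2, 0, 0, 0, 0.37],
    [-1.0, -0.2, 0, 0, 0, 0.37],
  ],
)

```text
clock: 2.88
tcp_pos: [0.4784, -0.0187, 0.2517]
orientation: [2.675, 1.647, 0.001]
contact_force: [0.7, 1.4, -0.6]
grip_width: 0.085
gripper_force: 0.0
```

```bash
python3 - <<'E'
from h import *
w=r.grab_frame("wrist");save(w,"w1.png")
print(proj(w,(.44,-.13,.073)))
for k in r.landmark_of(w,"award_mid"):print(k,atz(w,k["point"],.073))
chain([((.44,-.13,.25),-27)])
E
```

```text
[334.26947167 335.25546804]
{'point': [330.6, 336.7], 'conf': 0.83} [ 0.43637656 -0.12983885  0.073     ]
{'point': [192.2, 255.9], 'conf': 0.82} [ 0.36606159 -0.00708718  0.073     ]
{'point': [249.8, 437.1], 'conf': 0.72} [ 0.31492047 -0.19528512  0.073     ]
[-0.483, 0.065, 0.0056, 0.0, -0.0005, 0.0067]
```

View pics/w1.png

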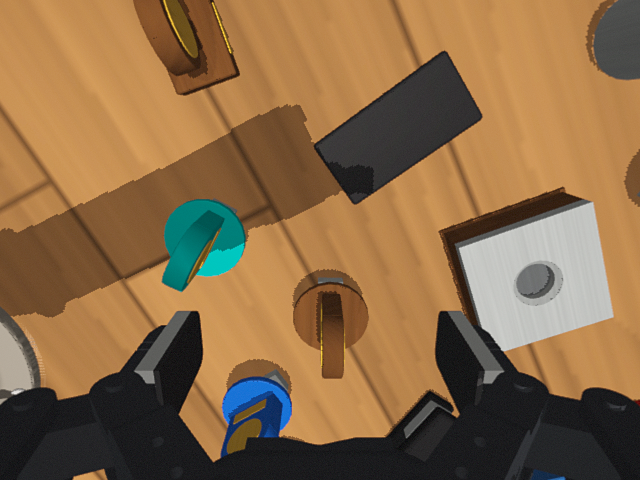

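The picture shows the wooden award at (331,325), its plaque edge-on between the open fingers, teal at (205,240) and blue at (257,410). The neighbours are clear of the fingers.

Call:
apply_moves(
  rows=[
    [-0.48, 0.05, 0, 0, 0, 0],
    [-0.48, 0.05, 0, 0, 0, 0],
    [-0.48, 0.05, 0.36, 0, 0, 0],
    [-0.48, 0.05, 0.36, 0, 0, 0],
    [-0.48, 0.05, 0.36, 0, 0, 0],
  ],
)

```text
clock: 3.6
tcp_pos: [0.4362, -0.1259, 0.1597]
orientation: [-2.665, -1.659, 0.006]
contact_force: [0.2, 0.1, -0.5]
grip_width: 0.0859
gripper_force: 0.0
```

```bash
python3 - <<'E'
from h import *
w=r.grab_frame("wrist");save(w,"w2.png")
o=r.get_obs();M=R.from_rotvec(o["orientation"]).as_matrix();print(o["tcp_pos"],M[:,1])
for k in r.landmark_of(w,"award_mid"):
    X=atz(w,k["point"],.073);print(k,X,M.T@(X-o["tcp_pos"]))
E
```

```text
[ 0.43733033 -0.12643196  0.16110154] [ 0.89724675 -0.44152729 -0.00138443]
{'point': [104.8, 105.6], 'conf': 0.87} [ 0.36872284 -0.00378128  0.073     ] [ 0.07985194 -0.11558949  0.0881748 ]
{'point': [205.2, 406.5], 'conf': 0.83} [ 0.31531932 -0.19721079  0.073     ] [-0.1172813  -0.07810123  0.08833744]
```

View pics/w2.png

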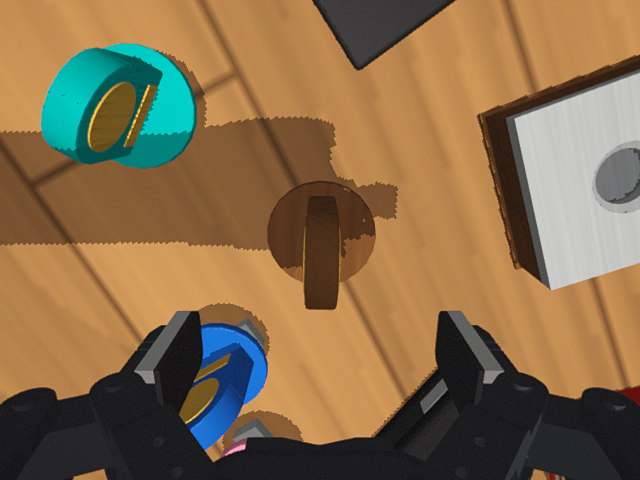

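```bash
python3 - <<'E'
from h import *
w=r.grab_frame("wrist");o=r.get_obs();M=R.from_rotvec(o["orientation"]).as_matrix()
def T(p,z):X=atz(w,p,z);print(p,z,X.round(4),(M.T@(X-o["tcp_pos"])).round(4))
T((321,233),.036);T((267.5,233),.036);T((375.5,233),.036);T((321,181),.036);T((322,197),.036)
T((303,306),.095);T((339.5,306),.095);T((321,310),.108);T((308,197),.036);T((337,197),.036)
print(R.from_matrix(M).as_rotvec(),np.degrees(np.arctan2(M[1,1],M[0,1])))
E
```

```text
(321, 233) 0.036 [ 0.4392 -0.1317  0.036 ] [-0.0039  0.0027  0.1264]
(267.5, 233) 0.036 [ 0.4058 -0.1152  0.036 ] [-0.0039 -0.0346  0.1263]
(375.5, 233) 0.036 [ 0.4733 -0.1484  0.036 ] [-0.0039  0.0406  0.1264]
(321, 181) 0.036 [ 0.4552 -0.099   0.036 ] [0.0325 0.0026 0.1264]
(322, 197) 0.036 [ 0.4511 -0.1091  0.036 ] [0.0216 0.0033 0.1264]
(303, 306) 0.095 [ 0.4182 -0.1502  0.095 ] [-0.0298 -0.0079  0.0673]
(339.5, 306) 0.095 [ 0.437  -0.1595  0.095 ] [-0.0298  0.0131  0.0674]
(321, 310) 0.108 [ 0.4293 -0.1509  0.108 ] [-0.0255  0.0024  0.0544]
(308, 197) 0.036 [ 0.4426 -0.1049  0.036 ] [ 0.0216 -0.0062  0.1264]
(337, 197) 0.036 [ 0.4602 -0.1136  0.036 ] [0.0216 0.0134 0.1264]
[2.66688301e+00 1.65873504e+00 2.41758025e-03] -26.238863818436016
```

The collar is centred about 6 mm behind and 3 mm beside the tool axis, and the plaque is parallel to the pads. Descend and grip.

Call:
apply_moves(
  rows=[
    [-0.024, 0.01, 0, 0, 0, 0],
    [-0.024, 0.01, 0.2, 0, 0, 0],
    [-0.024, 0.01, 0.4, 0, 0, 0],
    [-0.024, 0.01, 0.4, 0, 0, 0],
  ],
)

```text
clock: 4.25
tcp_pos: [0.4346, -0.1343, 0.0598]
orientation: [-2.667, -1.654, 0.007]
contact_force: [0.0, 0.1, 0.2]
grip_width: 0.0856
gripper_force: 0.0
```

Call:
apply_moves(
  rows=[
    [0, 0, 0, 0, 0, 0],
    [0, 0, 0, 0, 0, 0],
    [0, 0, 0, 0, 0, 0],
    [0, 0, 0, 0, 0, 0],
    [0, 0, 0, 0, 0, 0],
  ],
  claw=0,
  newtons=60,
)

```text
clock: 4.88
tcp_pos: [0.4368, -0.1341, 0.0618]
orientation: [-2.669, -1.657, -0.001]
contact_force: [-2.3, 2.4, 8.4]
grip_width: 0.0174
gripper_force: 64.0
```

Call:
apply_moves(
  rows=[
    [0, 0, -0.1, 0, 0, 0],
    [0, 0, -0.3, 0, 0, 0],
    [0, 0, -0.5, 0, 0, 0],
    [0, 0, -0.56, 0, 0, 0],
    [0, 0, -0.56, 0, 0, 0],
  ],
)

```text
clock: 5.5
tcp_pos: [0.4368, -0.1338, 0.2014]
orientation: [-2.669, -1.658, -0.003]
contact_force: [-0.8, -0.2, -2.7]
grip_width: 0.0174
gripper_force: 62.9
```

```bash
python3 - <<'E'
from h import *
o=r.get_obs();print(o["tcp_pos"],o["contact_force"],o["grip_width"],o["gripper_force"])
w=r.grab_frame("wrist");save(w,"w3.png")
chain([((.57,.05,.2),20),((.66,.21,.2),68)])
E
```

```text
[ 0.43675342 -0.13384046  0.20141634] [-0.76452028 -0.15084528 -2.71322561] 0.017369283995618975 62.90459655225277
[0.8964, 0.1548, 0.0018, -0.0006, -0.0004, -0.5146]
[0.4783, 0.5572, 0.0, 0.0, 0.0, -0.5333]
```

View pics/w3.png

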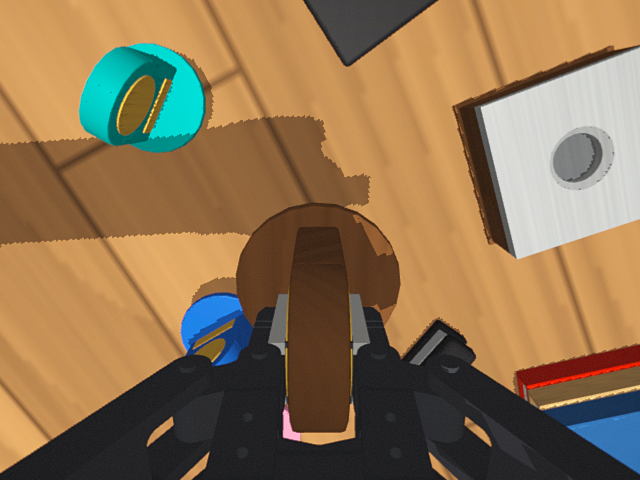

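The award is held upright and square in the pads; the collar spans columns 236–400, its far edge at row 203.

Call:
apply_moves(
  rows=[
    [0.9, 0.15, 0, 0, 0, -0.51],
    [0.9, 0.15, 0, 0, 0, -0.51],
    [0.9, 0.15, 0, 0, 0, -0.51],
    [0.9, 0.15, 0, 0, 0, -0.51],
    [0.9, 0.15, 0, 0, 0, -0.51],
  ],
)

```text
clock: 6.18
tcp_pos: [0.5702, 0.0548, 0.198]
orientation: [-1.799, -2.572, 0.004]
contact_force: [-0.8, -0.7, -2.2]
grip_width: 0.0173
gripper_force: 62.7
```

Call:
apply_moves(
  rows=[
    [0.48, 0.55, 0, 0, 0, -0.53],
    [0.48, 0.55, 0, 0, 0, -0.53],
    [0.48, 0.55, 0, 0, 0, -0.53],
    [0.48, 0.55, 0, 0, 0, -0.53],
    [0.48, 0.55, 0, 0, 0, -0.53],
  ],
)

```text
clock: 6.8
tcp_pos: [0.6581, 0.2101, 0.1969]
orientation: [-0.611, -3.076, 0.004]
contact_force: [-0.0, -1.0, -2.0]
grip_width: 0.0172
gripper_force: 62.8
```

```bash
python3 - <<'E'
from h import *
o=r.get_obs();M=R.from_rotvec(o["orientation"]).as_matrix();print(o["tcp_pos"],np.degrees(np.arctan2(M[1,1],M[0,1])))
w=r.grab_frame("wrist");save(w,"w4.png")
z=o["tcp_pos"][2]-.0258
for p in((318,203),(236,285),(400,285)):print((M.T@(atz(w,p,z)-o["tcp_pos"])).round(4))
print(proj(w,(.605,.232,.05)))
for k in r.landmark_of(w,"slot_mouth"):print(k,atz(w,k["point"],.05))
g=cv2.cvtColor(w["pixels"],cv2.COLOR_RGB2GRAY);np.save("w4.npy",g)
E
```

```text
[0.65813872 0.21009177 0.19688504] 67.53647973731867
[0.0378 0.0004 0.026 ]
[-0.0003 -0.0369  0.0259]
[-0.0002  0.0377  0.0257]
[318.42284209 138.14232888]
{'point': [319.9, 141.7], 'conf': 0.97} [0.60763589 0.23203021 0.05      ]
```

View pics/w4.png

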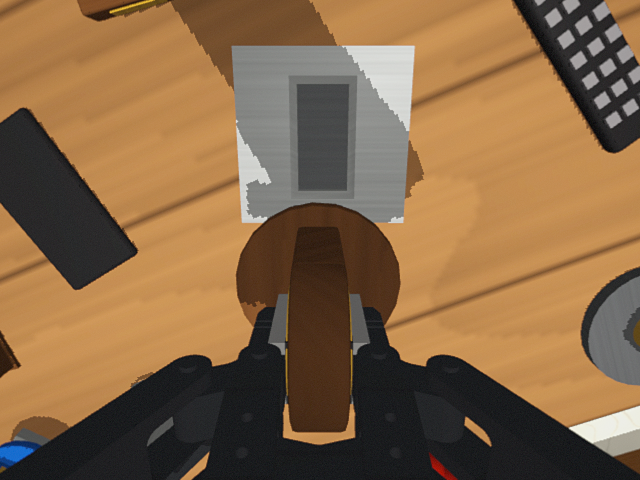

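Slot seen at (322,137), outer chamfer corners (289,76),(356,76),(353,198),(291,198); the award is centred on the tool axis.

```bash
python3 - <<'E'
from h import *
w=r.grab_frame("wrist");o=r.get_obs();M=R.from_rotvec(o["orientation"]).as_matrix()
def q(ps,z,n):
    P=np.array([atz(w,p,z) for p in ps]);d=P[0]+P[1]-P[2]-P[3];e=P[1]+P[2]-P[0]-P[3]
    c=P.mean(0);print(n,c.round(4),"yawlong",np.degrees(np.arctan2(-d[1],-d[0])).round(2),np.degrees(np.arctan2(e[1],e[0])).round(2),"size",[np.linalg.norm(P[i]-P[(i+1)%4]).round(4) for i in range(4)],"tool",(M.T@(c-o["tcp_pos"])).round(4))
q([(232,46),(415,46),(402,222),(241,222)],.05,"plinth")
q([(289,76),(356,76),(353,198),(291,198)],.05,"slot")
E
```

```text
plinth [0.6073 0.2335 0.05  ] yawlong -23.24 67.28 size [np.float64(0.1202), np.float64(0.1196), np.float64(0.12), np.float64(0.1198)] tool [0.056  0.003  0.1484]
slot [0.6073 0.2334 0.05  ] yawlong -22.82 67.28 size [np.float64(0.0449), np.float64(0.0831), np.float64(0.0454), np.float64(0.0832)] tool [0.0559 0.0029 0.1484]
```

Call:
apply_moves(
  rows=[
    [0.224, 0.012, 0, 0, 0, 0.004],
    [0.224, 0.012, 0.1, 0, 0, 0.004],
    [0.224, 0.012, 0.27, 0, 0, 0.004],
    [0.224, 0.012, 0.27, 0, 0, 0.004],
  ],
)

```text
clock: 7.45
tcp_pos: [0.6057, 0.233, 0.1296]
orientation: [-0.63, -3.07, 0.008]
contact_force: [-0.2, -0.3, -1.9]
grip_width: 0.0169
gripper_force: 62.5
```

```bash
python3 - <<'E'
from h import *
o=r.get_obs();M=R.from_rotvec(o["orientation"]).as_matrix();print(o["tcp_pos"],np.degrees(np.arctan2(M[1,1],M[0,1])),M[:,2],o["contact_force"])
print((M.T@(np.array([.6073,.2334,.105])-o["tcp_pos"])/.25).round(4))
s=r.grab_frame("scene")
save(s,"s2.png",(370,170,120,130),4)
E
```

```text
[0.60565695 0.23300743 0.12957829] 66.80411769595143 [-0.00816936 -0.00357642 -0.99996023] [-0.15544095 -0.29885541 -1.88141909]
[-0.006   0.0047  0.0982]
```

View pics/s2.png

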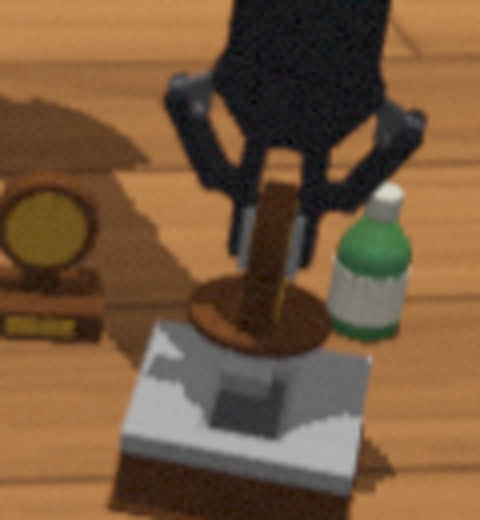

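The foot hangs right above the slot; bottle and medallion are clear. Down into the slot.

Call:
apply_moves(
  rows=[
    [-0.005, 0.004, 0, 0, 0, 0],
    [-0.005, 0.004, 0.04, 0, 0, 0],
    [-0.005, 0.004, 0.08, 0, 0, 0],
    [-0.005, 0.004, 0.11, 0, 0, 0],
    [-0.005, 0.004, 0.11, 0, 0, 0],
  ],
)

```text
clock: 8.12
tcp_pos: [0.6098, 0.2344, 0.1053]
orientation: [-0.629, -3.076, 0.002]
contact_force: [-0.3, -0.0, -1.7]
grip_width: 0.017
gripper_force: 62.7
```

Call:
apply_moves(
  rows=[
    [0, 0, 0.02, 0, 0, 0],
    [0, 0, 0.04, 0, 0, 0],
    [0, 0, 0.06, 0, 0, 0],
    [0, 0, 0.07, 0, 0, 0],
    [0, 0, 0.07, 0, 0, 0],
  ],
)

```text
clock: 8.75
tcp_pos: [0.6109, 0.2347, 0.0892]
orientation: [0.63, 3.077, 0.001]
contact_force: [-1.8, -1.0, 5.0]
grip_width: 0.0173
gripper_force: 63.8
```

Call:
apply_moves(
  rows=[
    [0.01, -0.006, 0.01, 0, 0, 0],
    [0.01, -0.006, 0.016, 0, 0, 0],
    [0.01, -0.006, 0.02, 0, 0, 0],
    [0.01, -0.006, 0.02, 0, 0, 0],
  ],
)

```text
clock: 9.25
tcp_pos: [0.6103, 0.2346, 0.0856]
orientation: [0.629, 3.073, 0.004]
contact_force: [1.8, 0.0, 6.5]
grip_width: 0.0173
gripper_force: 64.0
```

Call:
apply_moves(
  rows=[
    [0, 0, 0.006, 0, 0, 0],
    [0, 0, 0.012, 0, 0, 0],
    [0, 0, 0.016, 0, 0, 0],
    [0, 0, 0.016, 0, 0, 0],
  ],
)

```text
clock: 9.75
tcp_pos: [0.6105, 0.2344, 0.0838]
orientation: [0.63, 3.073, 0.005]
contact_force: [-3.9, -3.1, 22.8]
grip_width: 0.0173
gripper_force: 66.2
```

Collar meets the plinth (force jump to 23 N at z = 0.0838, as predicted). Ease off slightly and turn back a quarter.

Call:
apply_moves(
  rows=[
    [0, 0, -0.006, 0, 0, 0.05],
    [0, 0, -0.006, 0, 0, 0.15],
    [0, 0, -0.006, 0, 0, 0.26],
    [0, 0, -0.006, 0, 0, 0.37],
    [0, 0, -0.006, 0, 0, 0.48],
  ],
)

```text
clock: 10.38
tcp_pos: [0.61, 0.2353, 0.0838]
orientation: [1.723, 2.623, 0.008]
contact_force: [0.4, 0.0, 10.4]
grip_width: 0.0171
gripper_force: 64.5
```

Call:
apply_moves(
  rows=[
    [0, 0, 0, 0, 0, 0.1],
    [0, 0, 0, 0, 0, 0.2],
    [0, 0, 0, 0, 0, 0.31],
    [0, 0, 0, 0, 0, 0.42],
    [0, 0, 0, 0, 0, 0.515],
  ],
)

```text
clock: 11.0
tcp_pos: [0.6109, 0.2339, 0.0838]
orientation: [2.616, 1.733, 0.009]
contact_force: [0.9, -1.3, 10.5]
grip_width: 0.0174
gripper_force: 64.6
```

Call:
apply_moves(
  rows=[
    [0, 0, 0, 0, 0, 0],
    [0, 0, 0, 0, 0, 0],
  ],
)

```text
clock: 11.25
tcp_pos: [0.6108, 0.234, 0.0838]
orientation: [2.613, 1.739, 0.009]
contact_force: [1.6, -0.1, 11.4]
grip_width: 0.017
gripper_force: 64.8
```

```bash
python3 - <<'E'
from h import *
o=r.get_obs();M=R.from_rotvec(o["orientation"]).as_matrix();print(o["tcp_pos"],np.degrees(np.arctan2(M[1,1],M[0,1])),o["contact_force"],o["moment"])
w=r.grab_frame("wrist");save(w,"w5.png")
E
```

```text
[0.61080575 0.23402715 0.08378504] -22.713089227722637 [ 1.58315887 -0.06279828 11.44815174] [-0.4436173  -0.25367482 -0.11486356]
```

View pics/w5.png

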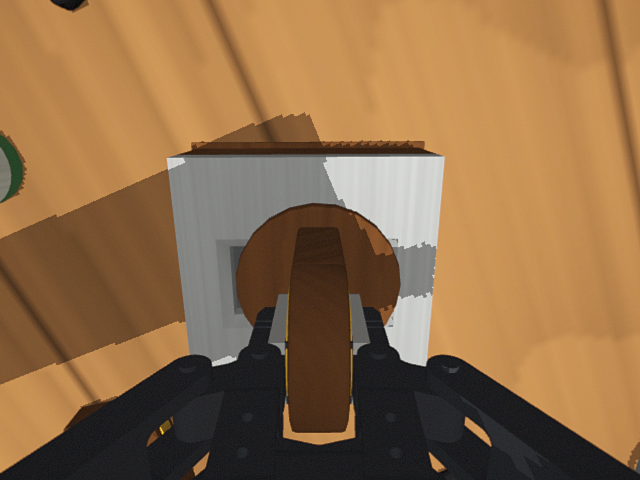

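```bash
python3 - <<'E'
from h import *
w=r.grab_frame("wrist");o=r.get_obs();M=R.from_rotvec(o["orientation"]).as_matrix()
T=lambda p,z:(M.T@(atz(w,p,z)-o["tcp_pos"])).round(4)
for p in((167,157),(444,155),(216,282),(189,362),(428,362)):print(p,T(p,.05))
for p in((318,203),(236,285),(400,285)):print("collar",T(p,.058))
E
```

```text
(167, 157) [ 0.0585 -0.0639  0.0337]
(444, 155) [0.0593 0.0556 0.0343]
(216, 282) [-0.0001 -0.0472  0.0336]
(189, 362) [-0.044  -0.0642  0.0333]
(428, 362) [-0.0445  0.0572  0.034 ]
collar [0.04   0.0012 0.026 ]
collar [ 0.002  -0.0361  0.0256]
collar [0.0018 0.0385 0.026 ]
```

Locked orientation is square, but the award sits about 5 mm off the slot centre along the slot; slide it over, then let go.

Call:
apply_moves(
  rows=[
    [-0.004, -0.007, -0.004, 0, 0, 0],
    [-0.008, -0.014, -0.004, 0, 0, 0],
    [-0.008, -0.02, -0.004, 0, 0, 0],
    [-0.008, -0.02, -0.004, 0, 0, 0],
  ],
)

```text
clock: 11.85
tcp_pos: [0.6062, 0.2344, 0.0846]
orientation: [2.612, 1.739, 0.012]
contact_force: [4.3, -0.4, 6.0]
grip_width: 0.017
gripper_force: 64.2
```

```bash
python3 - <<'E'
from h import *
w=r.grab_frame("wrist");o=r.get_obs();M=R.from_rotvec(o["orientation"]).as_matrix()
print(o["tcp_pos"],o["contact_force"],np.degrees(np.arctan2(M[1,1],M[0,1])))
save(w,"w6.png",(140,120,330,260),2)
E
```

```text
[0.6061959  0.23442239 0.08459072] [ 4.74961096 -0.80405891  7.20972007] -22.67938041750343
```

View pics/w6.png

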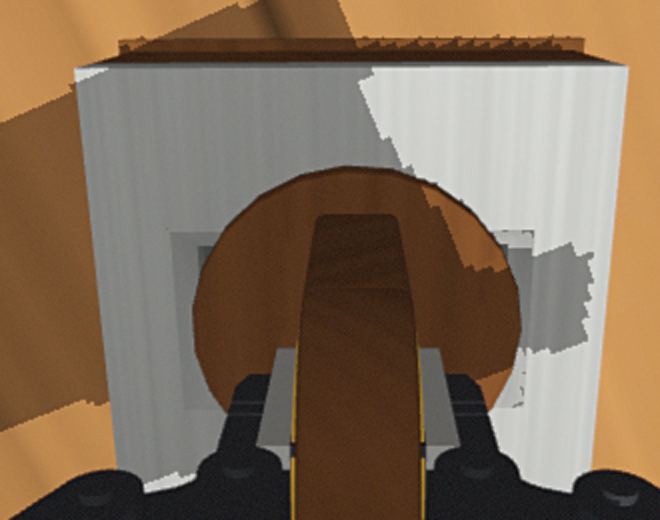

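Now centred and square. Ease up so the bar bears under the top, then open.

Call:
apply_moves(
  rows=[
    [0, 0, -0.005, 0, 0, 0],
    [0, 0, -0.01, 0, 0, 0],
    [0, 0, -0.014, 0, 0, 0],
    [0, 0, -0.014, 0, 0, 0],
  ],
)

```text
clock: 12.4
tcp_pos: [0.6061, 0.2344, 0.0877]
orientation: [2.612, 1.739, 0.011]
contact_force: [5.6, 0.1, 4.7]
grip_width: 0.0173
gripper_force: 63.7
```

Call:
apply_moves(
  rows=[
    [0, 0, 0, 0, 0, 0],
    [0, 0, 0, 0, 0, 0],
    [0, 0, 0, 0, 0, 0],
    [0, 0, 0, 0, 0, 0],
    [0, 0, 0, 0, 0, 0],
  ],
  claw=1,
)

```text
clock: 13.02
tcp_pos: [0.6021, 0.2343, 0.0857]
orientation: [-2.615, -1.742, 0.0]
contact_force: [0.8, -0.1, -0.5]
grip_width: 0.0854
gripper_force: 0.0
```

Call:
apply_moves(
  rows=[
    [0, 0, -0.1, 0, 0, 0],
    [0, 0, -0.25, 0, 0, 0],
    [0, 0, -0.4, 0, 0, 0],
    [0, 0, -0.4, 0, 0, 0],
    [0, 0, -0.4, 0, 0, 0],
  ],
)

```text
clock: 13.65
tcp_pos: [0.6018, 0.2344, 0.1853]
orientation: [-2.614, -1.741, 0.001]
contact_force: [-0.4, -0.7, -0.2]
grip_width: 0.0853
gripper_force: 0.0
```

```bash
python3 - <<'E'
from h import *
o=r.get_obs();print(o["tcp_pos"],o["contact_force"],o["grip_width"])
w=r.grab_frame("wrist");s=r.grab_frame("scene")
a=cv2.resize(s["pixels"][180:320,360:490,::-1],(500,538),interpolation=cv2.INTER_CUBIC);b=cv2.resize(w["pixels"][:,100:540,::-1],(300,327))
b=cv2.copyMakeBorder(b,0,538-327,0,0,cv2.BORDER_CONSTANT)
cv2.imwrite("pics/f.png",np.hstack([a,b]))
cv2.imwrite("pics/wf.png",w["pixels"][:,:,::-1])
for c in(w,s):
  for k in r.landmark_of(c,"award_mid"):print(np.round(k["point"]),round(k["conf"],2),atz(c,k["point"],.099).round(4))
  for k in r.landmark_of(c,"medallion_mid"):print("med",np.round(k["point"]),round(k["conf"],2))
E
```

```text
[0.60175743 0.23436788 0.18530036] [-0.38713495 -0.71462412 -0.21209869] 0.0853299411500138
med [172. 403.] 0.63
[437. 251.] 0.96 [0.6157 0.2375 0.099 ]
[239. 202.] 0.76 [ 0.3659 -0.1907  0.099 ]
[248. 318.] 0.75 [ 0.8159 -0.1539  0.099 ]
[315. 209.] 0.73 [ 0.4091 -0.0056  0.099 ]
[198. 201.] 0.62 [ 0.3555 -0.2914  0.099 ]
med [380. 222.] 0.92
```

View pics/f.png

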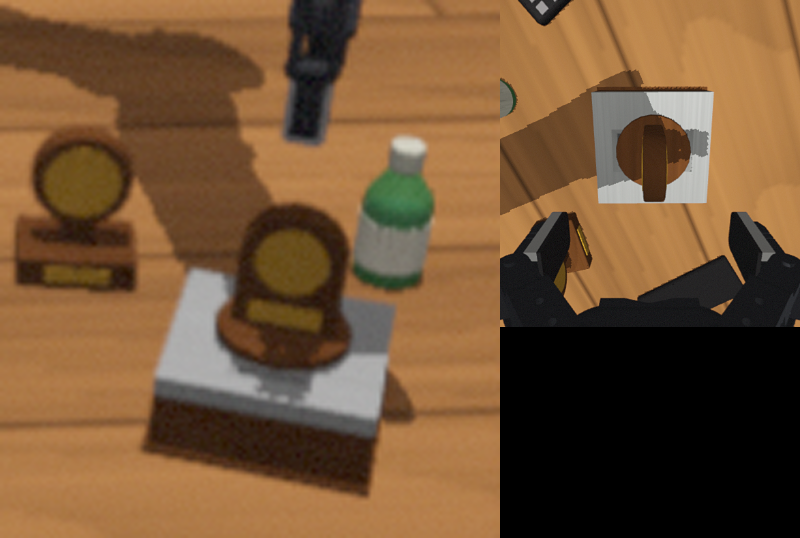

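The award stands locked, facing the plinth's x axis, with its collar just above the plate; the medallion is unmoved at (380,222) and the gripper is clear.

```bash
python3 -c "
from bench import r
print(r.hand_in())"
```

```text
the job is handed in; nothing more can be done
None
```

The award is locked in the slotted plinth, standing upright and square to it; the gripper is clear, the medallion has not moved, and I handed the job in just after 13.65 s (no verdict was returned).

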